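Bench test of a washer's coin slide and start keys

ROBOT

A 7-joint arm with a two-finger parallel gripper is mounted at the origin on a cart in front of the work surface, level with it; the furniture and walls round the work are solid. World frame = base frame: x ahead of the robot, y to its left, z up, the work surface at z = 0. Lengths are in mm, angles in degrees, forces in N, time in s.
With the tool pointing down it reaches from about 375 to 925 mm from the base axis. Payload 3.1 kg.
Tool frame: the origin (TCP) lies between the finger pads; the fingertips stand 8 mm ahead of it and the grasp point (between the pads) lies 11 mm behind it; z points along the fingers, y is the line along which they close (so a half turn about z gives the same grasp; the last joint's range is limited). The gripper opens to 85 mm and grips with 20 to 120 N. Pads are 22 mm wide; open, the fingers measure 114 mm over their backs; the gripper's body (76 mm by 85 mm) begins 54 mm behind the grasp point. The pads swing forward as they close: fully open they stand 13 mm farther back than shut.
Start: joints at [-80.203, 21.939, 2.515, 91.553, -1.026, 66.532, -2.859], TCP at [172.601, 626.667, 239.269] pointing down, gripper open.
Joint ranges: [-149.38, 149.38], [-23.57, 123.04], [-84.95, 90], [0, 143.3], [-89.99, 269.99], [3.08, 112.72], [-163.45, 163.45]. Speed limits (degrees/s): [159.86, 159.86, 180, 180, 180, 180, 180].

INTERFACE

Orientations are given as [roll, pitch, yaw] about the fixed x, y, z axes, in that order (R = Rz(yaw) Ry(pitch) Rx(roll)).
In Python, from cell import monitor, vision, order, nets gives the robot as it stands.
- The arm moves only by the shell command python3 -m jog 'ROWS'. ROWS is JSON, a list of rows, each a list of 3 entries, a list of its own where there are three numbers: the closure, from 0 (fully open) to 1 (shut), then the shift along the world's x, y, z normalised to -1 to 1, where 1 is 10 cm, then the turn about the world's z normalised to -1 to 1, where 1 is pi/2 rad. In form: [[claw, [x, y, z], turn], ...]. A call has 1 to 10 rows; each row is the pose to reach, as a shift and turn from the pose commanded when the call began; what a row does not reach only later rows make up. A row lasts 1/10 s, in which the tool goes at most 50 mm and 8.59 degrees, less where a joint would pass 70% of its speed; a pose out of reach is approached as far as the arm can. A call with a number of a shift or a turn outside -1 to 1 is refused whole. A call with a gripper value outside its range is refused whole. The fingers move at their own pace and stop on an object; the grip force is fixed at half the most. Time passes only in rows, so rows that repeat a pose let the fingers close. It gives the time, the measured TCP pose, the force, the opening and the grip force at its end, in the units of the state.
- monitor.get_state(): the state, without advancing time (a new reading comes with each control period).
- vision.read_camera(name): name is "side" or "top" or "wrist"; returns a dict with "color" (480x640x3 uint8, red, green, blue), "depth" (480x640 float32, mm along the optical axis (not along the pixel's ray), 0 where there is no reading), "mtx" (3x3 intrinsics, pixels), "camera_from_world" (4x4, takes a point from world to camera coordinates). Camera axes: x right, y up, looking along -z (the intrinsics and any distortion apply to the point x, -y, -z); pixel columns grow to the right and rows downward; lengths in mm; the calibration is good to about 2 mm. A picture is of the moment at which its call begins.
- order.close_job(): hands the job in; it is judged then, once.
Trained networks look in a picture, given as the dict that the camera call returned (one of the last four; its "shot" number tells which), for a name from the list of things; names that differ only in an ending like _2 or _b are one class to them, and where a whole thing is asked for, a point or a joint stands for the part that bears it (a point fixed in the world has none). Each returns a list of dicts, best first, with "score" (0 to 1); they miss things now and then, are a little off and sometimes report something else, mostly with a low value. They report only what shows in the picture. A call takes as long as a camera call.
- nets.recognise(picture, label): "centre" ([x, y, z] in mm, in world coordinates, good to about 4 mm: the middle of the surface that is visible of it).
- nets.outline_of(picture, label): "mask" (480x640 bool, what is visible of it).
The state is a dict: "clock": time; "joint_pos": joint angles; "joint_vel": joint speeds; "effort": joint torques, N m; "tool_pos": TCP position; "tcp_rot": TCP orientation; "force": force on the tool from outside, world axes, zero at the start; "torque": the same for the moment, N m; "grip_width": finger opening in mm; "grasp_force": force on a finger pad.
Only numpy, scipy, OpenCV 4.12 (cv2) and the standard library are available. Lean on these libraries where they do the work, as an engineer would, in place of code of your own. Each camera call takes 0.05 s, during which the arm holds its last target. There are 200 camera calls.

TASK

Bench-test the washer controls like a customer would use them: first push the coin slide's tongue fully home, then press the square programme key right down (it stays down), then press the long start bar right down for about half a second and let it come back up. Just push and press: leave the two round keys up, and do not move the things standing around.

Things in the scene. Friction and masses are not known exactly. Their poses are not given: they have to be found in the camera images.
- control_box: White control box fixed to the table, 140 (x) x 200 (y) x 45 mm high with a flat level grey top; origin at the centre of its underside, x away from the robot, y to the left along the long side. On its top, nearer the robot at x = -40 mm, a long start bar along y; at x = +22 mm a row of three programme keys at y = -58, 0 and +58 mm, all grey, whose order changes: one square, one big round, one small round. Behind them lies a flat black display window, not a key.
- start_top (a point): Centre of the top face of the long start bar (22 mm in x, 62 mm in y); z up. 11 mm above the control box's top while up.
- start_bar (a joint): Travel of the start bar: 0 up, 0.006 m fully down. A spring brings it up again: 1.5 N to start moving, 4.5 N fully down.
- square_top (a point): Centre of the top face of the square key (26 x 26 mm); z up. 11 mm above the control box's top while the key is up, moves down with it. Key centres in the row are 58 mm apart.
- square_key (a joint): Travel of the square key. Pressing it straight down moves it 0 (up, as it starts) to 0.006 m (fully down) against about 2.5 N of friction; it has no spring and stays where it is pushed.
- big_round_top (a point): Centre of the top face of the big round key (32 mm across); z up. 11 mm above the control box's top while the key is up, moves down with it. Key centres in the row are 58 mm apart.
- big_round_key (a joint): Travel of the big round key; to be left up. Pressing it straight down moves it 0 (up, as it starts) to 0.006 m (fully down) against about 2.5 N of friction; it has no spring and stays where it is pushed.
- small_round_top (a point): Centre of the top face of the small round key (18 mm across); z up. 11 mm above the control box's top while the key is up, moves down with it. Key centres in the row are 58 mm apart.
- small_round_key (a joint): Travel of the small round key; to be left up. Pressing it straight down moves it 0 (up, as it starts) to 0.006 m (fully down) against about 2.5 N of friction; it has no spring and stays where it is pushed.
- coin_slide: Push coin slide on a wooden test block, fixed to the table, 172 (x) x 150 (y) x 68 mm high; origin at the centre of its underside. Its tongue sticks out toward its own -x, over the table, and is pushed in along its +x. The block under the tongue begins at x = -29 mm and is 32 mm high.
- coin_push (a point): Centre of the outer (-x) face of the upright plate at the end of the coin slide's tongue; moves with it; axes as the coin slide's. The plate is 92 mm wide (y), 8 mm thick, and reaches from 33 to 53 mm above the table with free space before and under it. Fully out it is at x = -86 mm of the coin slide, fully home at x = -41 mm.
- coin_slide_slide (a joint): Travel of the tongue: 0 fully out, 0.045 m fully home (a hard stop). Starts between 0 and 0.012. About 0.8 N of friction, no spring: it stays where it is pushed.
- thread_spool: Loose wooden spool of red thread, 30 mm across, 42 mm high, standing behind the control box; origin at the centre of its underside. To be left alone.
- tape_roll: Loose roll of black tape, 62 mm across, 19 mm high, lying in front of the control box; origin at the centre of its underside. To be left alone.
- drain_coupling: Loose white plastic pipe coupling, 42 mm across, 50 mm high, standing in front, between the control box and the coin slide on the robot's side; origin at the centre of its underside. To be left alone.
- mug: Loose white dotted mug, 82 x 114 mm with its handle, 91 mm high, standing at the back of the table; origin at the centre of its underside. To be left alone.

How it is judged:
By the outcome, as a careful person would: the job done as asked, in the order asked, and still so for the second after the job is handed in, with the robot touching nothing.
It also fails if it takes over 48 s, if anything falls off the work surface, if the arm or the gripper's body presses on something with over 40 N, if the wrist force passes 120 N, or if a joint passes its speed limit or range.

## Working session

There is one attempt and no reset: what is moved stays moved. The work goes in short steps, Python scripts to look and compute and a shell command to move; the robot and the scene stay as the last step left them, time stands still between calls to the robot, and variables do not carry over. Pictures are saved under pics/ and viewed, at most 10 in all, crops included, and the job is handed in when it is done.

```bash
mkdir -p pics
cat > h.py <<'E'
import numpy as np, cv2
from cell import monitor, vision, order, nets
def world(p):
    d=p["depth"].astype(float); K=np.array(p["mtx"]); T=np.linalg.inv(np.array(p["camera_from_world"]))
    v,u=np.mgrid[:480,:640]
    x=(u-K[0,2])/K[0,0]*d; y=(v-K[1,2])/K[1,1]*d
    return np.stack([x,-y,-d,np.ones_like(d)],-1)@T.T[:,:3]
def save(p,n,crop=None):
    c=p["color"][:,:,::-1]; cv2.imwrite(f"pics/{n}.png",c)
E
python3 - <<'E'
from h import *
L="control_box start_top square_top big_round_top small_round_top coin_slide coin_push thread_spool tape_roll drain_coupling mug".split()
for cam in ("top","side"):
    p=vision.read_camera(cam); save(p,cam+"1")
    for l in L:
        r=nets.recognise(p,l)
        print(cam,l,[(np.round(q["centre"]).tolist(),round(q["score"],2)) for q in r[:2]])
s=monitor.get_state(); print(s["clock"],s["tool_pos"],s["tcp_rot"],s["grip_width"])
E
```

```text
top control_box [([496.0, 137.0, 45.0], 0.81)]
top start_top [([467.0, 146.0, 60.0], 0.63), ([749.0, 218.0, 48.0], 0.32)]
top square_top [([530.0, 140.0, 57.0], 0.74)]
top big_round_top [([537.0, 192.0, 61.0], 0.64)]
top small_round_top [([528.0, 78.0, 58.0], 0.65)]
top coin_slide [([532.0, 406.0, 49.0], 0.88)]
top coin_push [([496.0, 380.0, 52.0], 0.89)]
top thread_spool [([613.0, 117.0, 40.0], 0.73), ([536.0, 195.0, 57.0], 0.48)]
top tape_roll [([390.0, 112.0, 16.0], 0.93)]
top drain_coupling [([346.0, 255.0, 51.0], 0.56)]
top mug [([747.0, 217.0, 46.0], 0.65)]
side control_box [([495.0, 84.0, 44.0], 0.95)]
side start_top [([466.0, 130.0, 53.0], 0.77), ([528.0, 128.0, 52.0], 0.51)]
side square_top [([528.0, 126.0, 55.0], 0.46)]
side big_round_top [([539.0, 187.0, 53.0], 0.72)]
side small_round_top []
side coin_slide [([469.0, 131.0, 53.0], 0.72), ([495.0, 372.0, 42.0], 0.72)]
side coin_push [([493.0, 370.0, 47.0], 0.72)]
side thread_spool [([614.0, 104.0, 26.0], 0.72)]
side tape_roll [([388.0, 101.0, 15.0], 0.89), ([494.0, 371.0, 46.0], 0.36)]
side drain_coupling [([528.0, 128.0, 55.0], 0.74), ([342.0, 239.0, 36.0], 0.71)]
side mug [([723.0, 187.0, 63.0], 0.82)]
1.2 [172.6111716  626.6593079  239.28306205] [ 1.79999754e+02 -2.86228065e-03  1.64599387e+02] 85.37294268059546
```

View pics/top1.png

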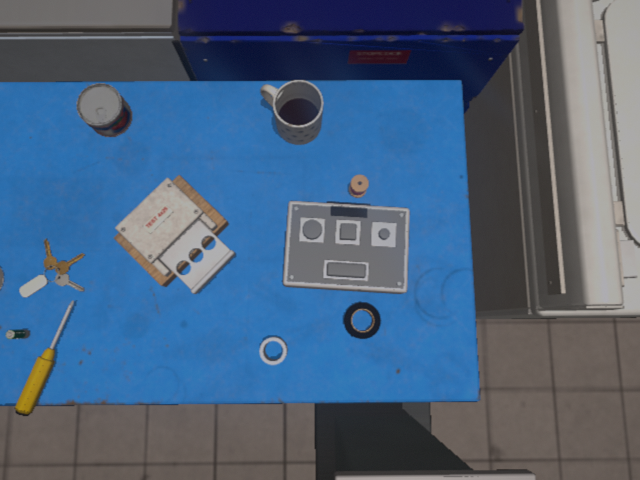

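View pics/side1.png

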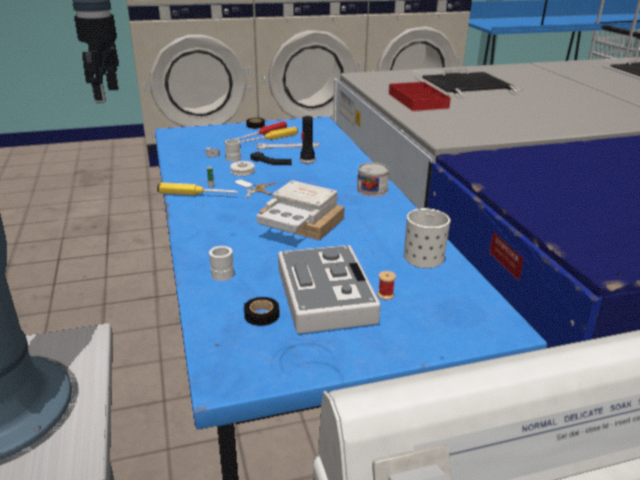

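Run:
```python
from h import *
def rect(xy,n):
    r=cv2.minAreaRect(xy.astype(np.float32)); print(n,len(xy),np.round(r[0],1),np.round(r[1],1),round(r[2],1)); return r
for cam in("top","side"):
    p=vision.read_camera(cam); W=world(p)
    r=nets.outline_of(p,"control_box")
    if r:
        m=r[0]["mask"]; P=W[m]; P=P[(P[:,2]>38)&(P[:,2]<70)]; rect(P[:,:2],cam+" box"); print(np.percentile(P[:,2],[5,50,95]))
    for n in "start_top square_top big_round_top small_round_top".split():
        for q in nets.outline_of(p,n)[:1]:
            P=W[q["mask"]];print(n,round(q["score"],2),np.round(np.median(P,0)));P=P[P[:,2]>50]
            if len(P)>4: rect(P[:,:2],n)
    for n in("coin_push","coin_slide"):
        for q in nets.outline_of(p,n)[:1]:
            P=W[q["mask"]]; print(np.percentile(P[:,2],[2,25,50,75,98]).round()); Q=P[(P[:,2]>28)&(P[:,2]<60)]; rect(Q[:,:2],n+" mid"); Q=P[P[:,2]>60]
            if len(Q)>4: rect(Q[:,:2],n+" hi")
    c=p["color"]
    if cam=="top":
        crop=c[160:310,100:300,::-1]; cv2.imwrite("pics/c1.png",cv2.resize(crop,(800,600),interpolation=cv2.INTER_CUBIC))
        for u,v in((193,292),(235,253),(214,272),(205,270),(225,252),(200,285),(230,255)): print(u,v,W[v,u].round())
```

```text
top box 83 [528.3  77.3] [15.  14.7] 2.0
[53.35395739 56.2917121  58.84658617]
start_top 0.94 [470. 139.  56.]
start_top 522 [446.7 168.2] [ 51.6 130.2] 40.0
square_top 0.68 [532. 135.  56.]
square_top 258 [463.4 159. ] [ 28.8 175.7] 70.8
big_round_top 0.81 [536. 193.  56.]
big_round_top 303 [470.  203.5] [ 30.5 167.2] 81.0
[43. 46. 47. 48. 55.]
coin_push mid 2339 [496.8 378.3] [84.5 90.8] 45.2
coin_push hi 11 [385.1 201.4] [0. 0.] 0.0
[19. 45. 54. 67. 70.]
coin_slide mid 4143 [525.2 407.5] [166.  149.8] 45.7
coin_slide hi 3799 [468.1 348.2] [326.1 115.3] 45.8
193 292 [438. 380.  51.]
235 253 [506. 322.   0.]
214 272 [469. 348.  52.]
205 270 [473. 363.  45.]
225 252 [385. 201. 902.]
200 285 [449. 369.  52.]
230 255 [495. 322.  57.]
side box 4304 [511.4 134.7] [204.  139.7] 86.1
[41.47085231 45.66075687 54.64895168]
start_top 0.78 [470. 132.  55.]
start_top 293 [471.8 137.5] [64.5 22.4] 85.7
square_top 0.47 [533. 128.  55.]
square_top 160 [533.3 133. ] [28.3 27.3] 87.4
big_round_top 0.63 [536. 186.  55.]
big_round_top 164 [ 403.1 -247. ] [947.   30.8] 72.9
small_round_top 0.41 [529.  73.  55.]
small_round_top 82 [528.7  74.6] [17.7 17.4] 58.5
[35. 44. 46. 47. 54.]
coin_push mid 1058 [501.  381.5] [103.8  92.4] 46.5
[ 6. 35. 46. 64. 68.]
coin_slide mid 1908 [530.7 376.1] [134.5 181.7] 77.9
coin_slide hi 990 [381.  -96.5] [1220.   132.2] 72.1
```

View pics/c1.png

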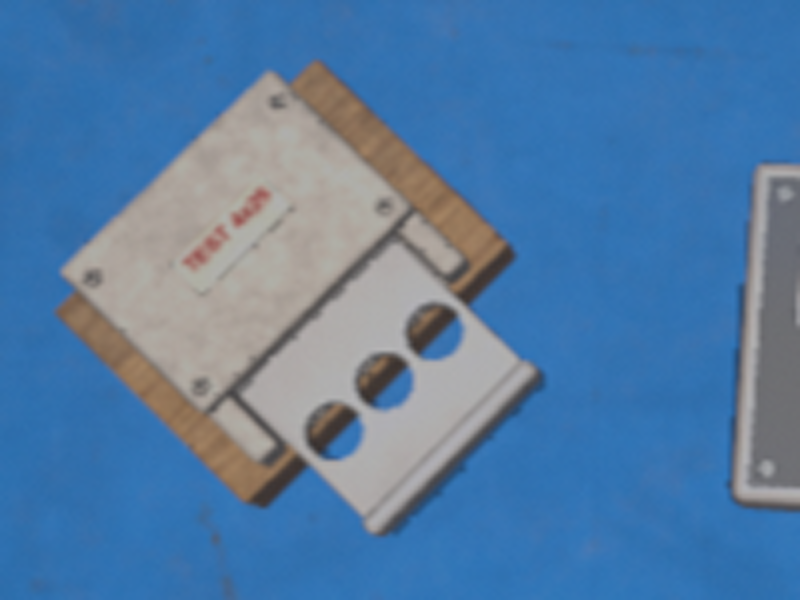

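The pictures show the square key in the middle at px (347,232), with big round at (312,230), small round at (384,234) and the start bar at (347,270). The coin plate's outer edge runs from (194,293) to (236,254). The box yaw is about -3.7° and the slide yaw about 45°. I'll move over to in front of the coin plate.

```bash
python3 -m jog '[[1,[0.43,-0.5,0],0.1],[1,[0.87,-1,0],0.2],[1,[0.87,-1,0],0.22],[1,[0.87,-1,0],0.22]]'; python3 -m jog '[[1,[0.43,-0.5,0],0.1],[1,[0.87,-1,0],0.2],[1,[0.87,-1,0],0.22],[1,[0.87,-1,0],0.22]]'; python3 -m jog '[[1,[0.43,-0.5,0],0.1],[1,[0.88,-1,0],0.2],[1,[0.88,-1,0],0.23],[1,[0.88,-1,0],0.23],[1,[0.88,-1,0],0.23]]'
```

```text
clock: 2.4
tool_pos: [266.4, 521.3, 239.4]
tcp_rot: [-179.8, 0.2, -176.2]
force: [-0.0, 0.8, 0.2]
grip_width: 28.6
grasp_force: 0.0
clock: 2.8
tool_pos: [352.3, 421.0, 239.5]
tcp_rot: [-179.8, 0.1, -156.4]
force: [1.6, -0.2, -0.0]
grip_width: 0.0
grasp_force: 0.0
clock: 3.3
tool_pos: [435.0, 326.7, 239.4]
tcp_rot: [180.0, 0.0, -135.3]
force: [-1.3, 1.2, -0.2]
grip_width: -0.4
grasp_force: 0.0
```

Run:
```python
from h import *
p=vision.read_camera("wrist"); W=world(p); save(p,"w1")
m=(W[...,2]>49)&(W[...,2]<57)&(np.hypot(W[...,0]-467,W[...,1]-350)<60)
P=W[m]; print(len(P)); r=cv2.minAreaRect(P[:,:2].astype(np.float32)); print(r); print(cv2.boxPoints(r).round(1))
print(monitor.get_state()["tool_pos"])
```

```text
910
((468.0538330078125, 355.5397644042969), (41.51879119873047, 95.47740173339844), 22.342445373535156)
[[430.7 391.8]
 [467.  303.5]
 [505.4 319.3]
 [469.1 407.6]]
[433.85866321 328.13321583 239.35161666]
```

View pics/w1.png

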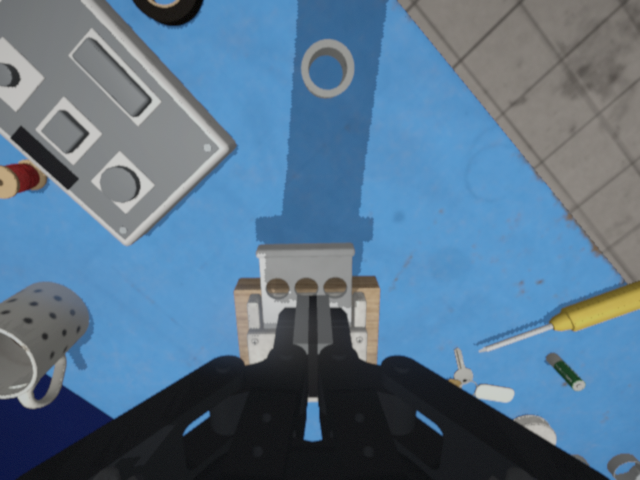

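```bash
python3 -m jog '[[1,[0,-0.09,-0.5],0],[1,[0,-0.09,-1],0],[1,[0,-0.09,-1],0]]'; python3 -m jog '[[1,[0,0,-0.4],0],[1,[0,0,-0.7],0],[1,[0,0,-0.97],0],[1,[0,0,-0.97],0],[1,[0,0,-0.97],0]]'; python3 -m jog '[[1,[0.07,0.07,0],0],[1,[0.14,0.14,0],0],[1,[0.18,0.18,0],0],[1,[0.20,0.20,0],0],[1,[0.20,0.20,0],0]]'
```

```text
clock: 3.65
tool_pos: [427.6, 315.9, 132.5]
tcp_rot: [179.9, -0.9, -134.9]
force: [-1.9, -0.8, -0.2]
grip_width: 0.1
grasp_force: 0.0
clock: 4.15
tool_pos: [434.7, 319.9, 43.8]
tcp_rot: [180.0, 0.1, -135.0]
force: [0.2, 0.1, 0.6]
grip_width: -0.1
grasp_force: 0.0
clock: 4.65
tool_pos: [455.3, 338.3, 42.7]
tcp_rot: [-180.0, 0.1, -135.1]
force: [1.0, -1.2, 0.0]
grip_width: -0.2
grasp_force: 0.0
```

```bash
python3 -m jog '[[1,[0.04,0.04,0],0],[1,[0.08,0.08,0],0],[1,[0.12,0.12,0],0],[1,[0.16,0.16,0],0],[1,[0.20,0.20,0],0],[1,[0.24,0.24,0],0],[1,[0.27,0.27,0],0],[1,[0.27,0.27,0],0]]'; python3 -m jog '[[1,[0.01,0.01,0],0],[1,[0.02,0.02,0],0],[1,[0.03,0.03,0],0],[1,[0.03,0.03,0],0]]'; python3 -m jog '[[1,[0.01,0.01,0],0],[1,[0.02,0.02,0],0],[1,[0.02,0.02,0],0]]';python3 - <<'E'
from h import *
p=vision.read_camera("top"); save(p,"t2"); cv2.imwrite("pics/t2.png",cv2.resize(p["color"][160:310,100:300,::-1],(800,600),interpolation=cv2.INTER_CUBIC))
E
```

```text
clock: 5.45
tool_pos: [482.4, 365.5, 42.4]
tcp_rot: [-180.0, 0.1, -135.1]
force: [-0.4, 0.4, 0.6]
grip_width: -0.0
grasp_force: 0.0
clock: 5.85
tool_pos: [484.8, 367.8, 42.4]
tcp_rot: [-180.0, 0.0, -135.1]
force: [-0.2, -0.9, -0.6]
grip_width: 0.2
grasp_force: 0.1
clock: 6.15
tool_pos: [486.0, 369.0, 42.1]
tcp_rot: [180.0, -0.1, -135.1]
force: [-2.1, -2.7, 2.3]
grip_width: -0.2
grasp_force: 1.5
```

View pics/t2.png

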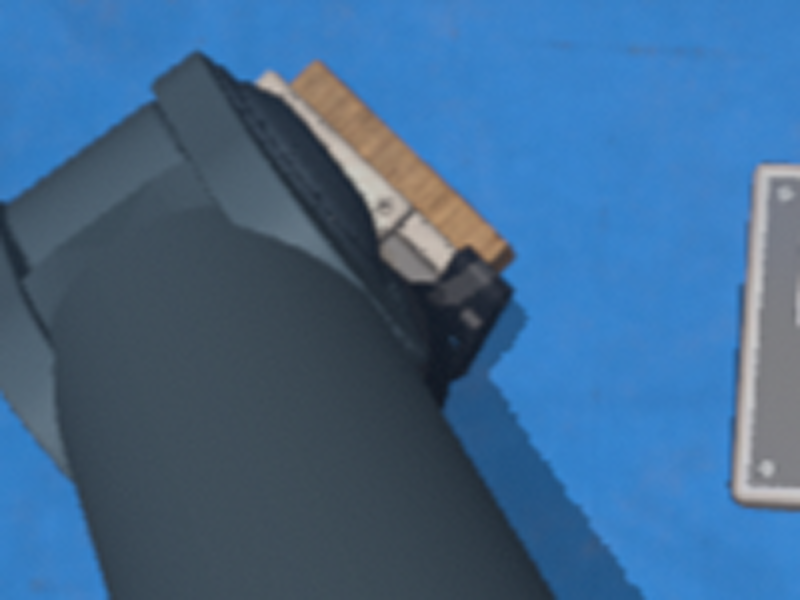

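The arm hides the tongue in this view. The force is just starting to rise at the expected place, so I'll press a little further to confirm the stop.

```bash
python3 -m jog '[[1,[0.01,0.01,0],0],[1,[0.015,0.015,0],0],[1,[0.015,0.015,0],0]]'; python3 -m jog '[[1,[0.01,0.01,0],0],[1,[0.015,0.015,0],0],[1,[0.015,0.015,0],0],[1,[0.015,0.015,0],0]]'
```

```text
clock: 6.5
tool_pos: [486.0, 369.1, 41.7]
tcp_rot: [180.0, -0.4, -135.1]
force: [-6.6, -3.6, 3.3]
grip_width: 0.4
grasp_force: 3.4
clock: 6.9
tool_pos: [486.0, 369.2, 41.2]
tcp_rot: [180.0, -0.6, -135.1]
force: [-8.3, -6.2, 6.8]
grip_width: 0.5
grasp_force: 5.0
```

```bash
python3 -m jog '[[1,[-0.2,-0.2,0],0],[1,[-0.4,-0.4,0],0],[1,[-0.4,-0.4,0],0],[1,[-0.4,-0.4,0.4],0],[1,[-0.4,-0.4,0.8],0],[1,[-0.4,-0.4,0.8],0]]'; python3 -m jog '[[1,[0.2,-0.4,0],-0.2],[1,[0.4,-0.8,0],-0.4],[1,[0.6,-1,0],-0.54],[1,[0.6,-1,0],-0.54],[1,[0.6,-1,0],-0.54],[1,[0.6,-1,0],-0.54]]'
python3 - <<'E'
from h import *
p=vision.read_camera("top"); W=world(p); cv2.imwrite("pics/t3.png",cv2.resize(p["color"][160:310,100:300,::-1],(800,600),interpolation=cv2.INTER_CUBIC))
print(monitor.get_state()["tool_pos"])
p=vision.read_camera("wrist");W=world(p);save(p,"w3")
for n in "start_top square_top big_round_top small_round_top".split():
    for q in nets.recognise(p,n)[:1]: print(n,np.round(q["centre"],1),round(q["score"],2))
    for q in nets.outline_of(p,n)[:1]:
        P=W[q["mask"]];P=P[(P[:,2]>50)&(P[:,2]<62)];r=cv2.minAreaRect(P[:,:2].astype(np.float32)) if len(P)>4 else 0
        print(n,round(q["score"],2),np.median(P,0).round(1),r)
E
```

```text
clock: 7.5
tool_pos: [455.3, 337.3, 129.1]
tcp_rot: [-179.9, 0.9, -135.1]
force: [1.4, 1.5, 0.7]
grip_width: -0.0
grasp_force: 0.0
clock: 8.1
tool_pos: [511.2, 233.1, 122.4]
tcp_rot: [179.9, 0.2, 176.0]
force: [0.5, 0.2, -0.0]
grip_width: 0.2
grasp_force: 0.0
[510.99118283 233.30920308 122.28743927]
start_top [469.8 140.3  58.6] 0.89
start_top 0.68 [470.2 140.7  56.8] ((471.4673767089844, 139.4209747314453), (61.924983978271484, 22.45201873779297), 86.10466766357422)
square_top [528.3 138.4  57.3] 0.67
square_top 0.7 [531.  136.3  56.7] ((532.691162109375, 134.9197235107422), (26.296478271484375, 26.558107376098633), 86.44673156738281)
big_round_top [533.7 196.5  57.4] 0.78
big_round_top 0.81 [535.  193.1  56.8] ((536.7566528320312, 192.46859741210938), (31.18898582458496, 31.02968978881836), 45.784912109375)
small_round_top [531.3  80.2  55.3] 0.89
small_round_top 0.67 [493.9 379.7  53.4] ((509.2210693359375, 390.86932373046875), (45.16563415527344, 91.1756820678711), 45.810462951660156)
```

View pics/t3.png

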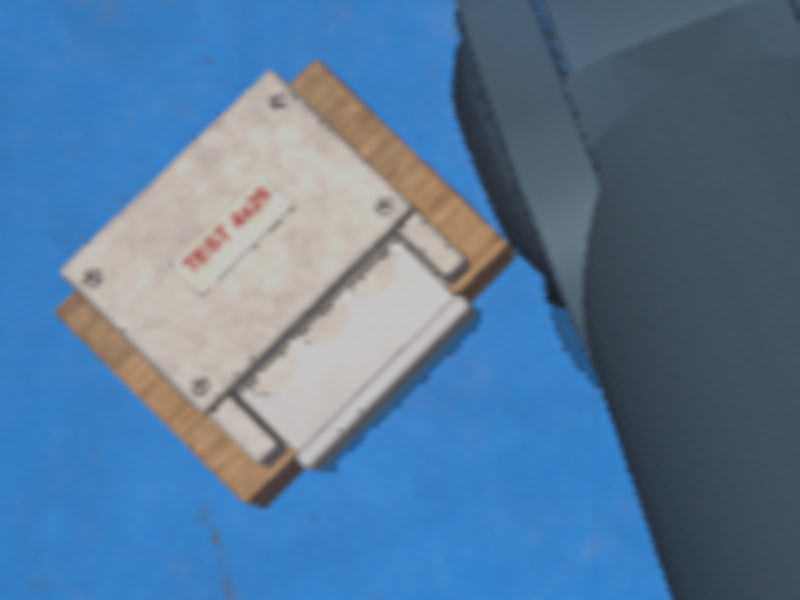

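View pics/w3.png

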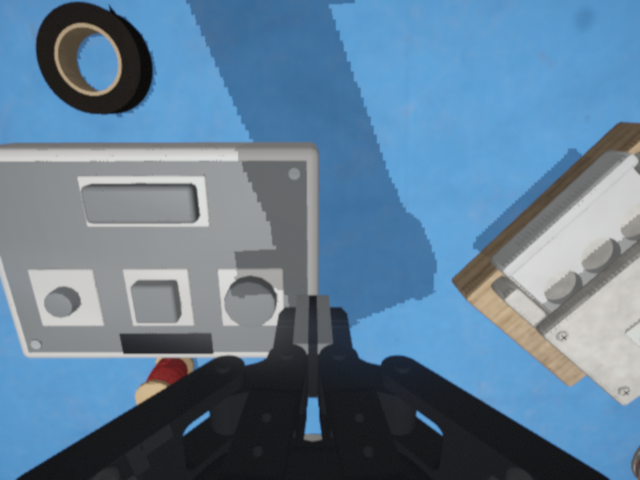

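The coin plate is home: its face is about 12 mm outside the wood edge, as it should be. Next is the square key at (532.7, 134.7, 56).

```bash
python3 -m jog '[[1,[0.12,-0.48,0],0],[1,[0.23,-0.98,0],0],[1,[0.23,-0.98,0],0],[1,[0.23,-0.98,0],0],[1,[0.23,-0.98,-0.25],0],[1,[0.23,-0.98,-0.5],0],[1,[0.23,-0.98,-0.5],0],[1,[0.23,-0.98,-0.5],0]]'; python3 -m jog '[[1,[0,0,-0.03],0],[1,[0,0,-0.06],0],[1,[0,0,-0.08],0],[1,[0,0,-0.1],0],[1,[0,0,-0.1],0]]';  python3 -m jog '[[1,[0,0,-0.01],0],[1,[0,0,-0.02],0],[1,[0,0,-0.03],0],[1,[0,0,-0.03],0]]'
```

```text
clock: 9.4
tool_pos: [531.9, 136.1, 72.0]
tcp_rot: [180.0, -0.1, 176.4]
force: [0.0, 0.1, -0.1]
grip_width: 0.0
grasp_force: 0.0
clock: 9.9
tool_pos: [533.1, 134.9, 62.6]
tcp_rot: [180.0, 0.1, 176.3]
force: [0.3, 0.5, 0.6]
grip_width: 0.3
grasp_force: 0.2
clock: 10.3
tool_pos: [533.1, 134.9, 59.4]
tcp_rot: [180.0, 0.1, 176.3]
force: [1.9, 0.4, 0.9]
grip_width: -0.1
grasp_force: 0.7
```

```bash
python3 -m jog '[[1,[0,0,-0.01],0],[1,[0,0,-0.02],0],[1,[0,0,-0.03],0],[1,[0,0,-0.03],0]]'; python3 -m jog '[[1,[0,0,-0.01],0],[1,[0,0,-0.02],0],[1,[0,0,-0.02],0]]'; python3 -m jog '[[1,[0,0,-0.01],0],[1,[0,0,-0.02],0],[1,[0,0,-0.02],0]]'
```

```text
clock: 10.7
tool_pos: [533.1, 134.9, 58.1]
tcp_rot: [179.9, -0.0, 176.3]
force: [-4.0, -0.2, 12.8]
grip_width: 0.2
grasp_force: 6.5
clock: 11.0
tool_pos: [533.2, 134.9, 57.9]
tcp_rot: [179.9, -0.1, 176.3]
force: [-7.2, -1.4, 24.8]
grip_width: -0.1
grasp_force: 12.4
clock: 11.3
tool_pos: [533.2, 134.9, 57.8]
tcp_rot: [179.9, -0.1, 176.3]
force: [-10.7, -2.3, 38.0]
grip_width: 0.3
grasp_force: 18.4
```

```bash
python3 -m jog '[[1,[0,0,0.15],0],[1,[0,0,0.5],0],[1,[0,0,0.5],0],[1,[-0.3,0.02,0.5],0],[1,[-0.61,0.04,0.5],0],[1,[-0.61,0.04,0.5],0],[1,[-0.61,0.04,0.5],0],[1,[-0.61,0.04,0.22],0],[1,[-0.61,0.04,0.2],0],[1,[-0.61,0.04,0.2],0]]'; python3 -m jog '[[1,[0,0,-0.04],0],[1,[0,0,-0.08],0],[1,[0,0,-0.12],0],[1,[0,0,-0.155],0],[1,[0,0,-0.165],0],[1,[0,0,-0.165],0]]'
```

```text
clock: 12.3
tool_pos: [471.5, 138.0, 71.5]
tcp_rot: [-179.9, -0.1, 176.3]
force: [-0.2, 0.1, 0.4]
grip_width: 0.2
grasp_force: 0.0
clock: 12.9
tool_pos: [472.7, 138.9, 57.9]
tcp_rot: [179.9, 0.0, 176.3]
force: [-3.5, -2.5, 16.1]
grip_width: 0.2
grasp_force: 7.9
```

```bash
python3 -m jog '[[1,[0,0,-0.005],0],[1,[0,0,-0.005],0],[1,[0,0,-0.005],0],[1,[0,0,0.25],0],[1,[0,0,0.7],0],[1,[0,0,1],0],[1,[-0.2,0.5,1],0],[1,[-0.4,1,1],0],[1,[-0.4,1,1],0],[1,[-0.4,1,1],0]]'
python3 - <<'E'
from h import *
s=monitor.get_state(); print(s["tool_pos"],s["force"])
p=vision.read_camera("wrist");W=world(p);save(p,"w4")
for n,c in dict(start=(471.5,139),sq=(532.7,134.7),big=(536.5,192.5),small=(529,77)).items():
    m=np.hypot(W[...,0]-c[0],W[...,1]-c[1])<7; print(n,m.sum(),np.median(W[m][:,2]).round(1))
p=vision.read_camera("side");W=world(p)
for n,c in dict(start=(471.5,139),sq=(532.7,134.7),big=(536.5,192.5),small=(529,77)).items():
    m=np.hypot(W[...,0]-c[0],W[...,1]-c[1])<7; print(n,m.sum(),np.median(W[m][:,2]).round(1))
E
```

```text
clock: 13.9
tool_pos: [430.1, 241.1, 155.6]
tcp_rot: [180.0, -0.0, 176.6]
force: [1.3, -0.9, 0.5]
grip_width: 0.1
grasp_force: 0.0
[430.14470811 241.11123257 155.56796727] [ 1.26180722 -0.9028124   0.49658491]
start 282 56.9
sq 166 50.8
big 0 nan
small 228 56.9
start 27 55.9
sq 27 50.1
big 27 56.2
small 32 55.8
  return _methods._mean(a, axis=axis, dtype=dtype,
  ret = ret.dtype.type(ret / rcount)
```

View pics/w4.png

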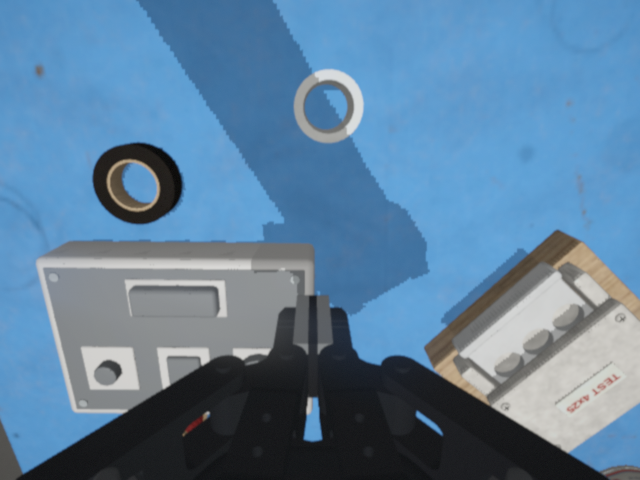

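The view shows the tongue home at (530,330), the square key sunk at (183,368), and the start bar at (175,300) and round keys up. In depth the square key reads 50 mm and the others 56 mm. The arm is clear, so I'm handing in.

```bash
python3 -c "
from cell import order
print(order.close_job())"
```

```text
the job is handed in; nothing more can be done
None
```

Job handed in at about 14 s: the coin tongue is fully home, the square key is down, and the start bar was held down for roughly half a second and came back up; both round keys are still up, and the arm went nowhere near the loose items.

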